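Tip up an insulator post and push it home to the earthing bar

TASK

The insulator post is lying on its earth plate. Tip it up onto its foot by raising its handle end with a finger hooked under the red bar: do not clamp the post in the gripper while tipping it, keep the foot on the plate, and ease it down onto its foot rather than letting it drop. Then slide the standing post along until its foot is square and flush against the copper earthing bar, let go, and leave the other things on the bench where they are.

Things in the scene. Friction and masses are not known exactly. Their poses are not given: they have to be found in the camera images.
- post: insulator post, 0.4 to 0.7 kg: square aluminium foot 70 x 70 x 24 mm, white ribbed column, square head plate 70 x 70 x 12 mm, red handle beyond. It starts lying on the edges of foot and head plate, the foot's underside facing the earthing bar. Origin: centre of the foot's underside. Own +x: axis, foot to handle (up when standing); y parallel to the handle bar; z up while lying
- handle_bar (a point): centre of the red handle bar, round, 12 mm thick, parallel to the post's y, on the post's axis 165 mm from the foot's underside. Two 12 mm legs (46 mm clear between them) join it to the head plate; 39 mm clear between bar and head plate. While the post lies the bar juts out past the earth plate's edge, its centre 41 mm above the bench
- post_middle (a point): middle of the column (36 mm thick, 54 mm over the ribs), on the post's axis 66 mm from the foot's underside; the head plate's outer face is at 120 mm. Lying, the axis is 35 mm above the plate. Tipped about the foot's lower edge, the foot comes down on the 70 mm of plate in front of that edge, towards the earthing bar. Past its balance, about 34 degrees from upright, it drops onto its foot
- station: fixed earth plate, dark steel, 280 mm along own x, 160 mm along own y, 6 mm thick, origin at the centre of its underside on the bench, z up. The copper earthing bar stands across it near its +x end: 150 mm long along own y, 16 mm thick, its top 36 mm above the bench. The post lies with its handle towards own -x
- earth_face (a point): middle of the earthing bar's working face (towards own -x, 105 mm from the plate's centre), at the level of the plate's top; axes as the plate's: +x points into the bar, y along it. The standing post's foot centre belongs 35 mm in front of this face, within 35 mm of its middle along y
- standard: bystander: green round resistance standard with brass terminals, 68 mm in diameter, 80 mm high, origin at the centre of its underside
- screwdriver: bystander: screwdriver lying on the bench, 170 mm long along own x
- adaptor_tray: bystander: blue tray 90 x 130 mm, 28 mm high, origin at the centre of its underside

How it is judged:
On the way:
1. the post stands on its foot (angle between post's own x axis and vertical below 0.06 rad and height (world z) of post below 0.01 m), for 0.2 s.
At the end, for the whole second after the job is handed in: the post stands upright at rest on the plate (tilt under 0.04 rad), its foot within 3 mm of the earthing bar's face and square to it within 0.05 rad, its centre within 35 mm of the bar's middle (angle between post's own x axis and vertical below 0.04 rad and height (world z) of post below 0.01 m and x of post in the frame of earth_face above -0.038 m and y of post in the frame of earth_face between -0.035 and 0.035 m and angle between the z axis of post and the x axis of station, either way round below 0.05 rad and linear speed of post below 0.01 m/s); the robot touches nothing.
It fails at once if the fingers press or clamp the post with more than 20 N while it is not yet upright (contact force between the fingers and post above 20 N and angle between post's own x axis and vertical above 0.1 rad).
It fails at once if the foot is picked up off the plate (height (world z) of post above 0.056 m).
It fails at once if the post falls or drops onto its foot (turns faster than 2.5 rad/s) (angular speed of post above 2.5 rad/s).
It fails at once if the resistance standard, the screwdriver or the tray is moved by more than 15 mm (distance of any of standard, screwdriver, adaptor_tray from where it was at the start of the episode above 0.015 m).
It also fails if it takes over 61 s, if anything falls off the work surface, if the arm or the gripper's body presses on something with over 40 N, if the wrist force passes 120 N, or if a joint passes its speed limit or range.

ROBOT

A 6-joint arm with a two-finger parallel gripper is mounted at the origin on the work surface. World frame = base frame: x ahead of the robot, y to its left, z up, the work surface at z = 0. Lengths are in m, angles in rad, forces in N, time in s.
With the tool pointing down it reaches from about 0.425 to 0.95 m from the base axis. Payload 3.5 kg.
Tool frame: the origin (TCP) lies on the centre line of the jaws, within the pads' length; the fingertips stand 14 mm ahead of it and the grasp point (between the pads) lies 5 mm behind it; z points along the fingers, y is the direction in which the jaws open and shut (so a half turn about z gives the same grasp; the last joint's range is limited). The gripper opens to 85 mm and grips with 20 to 120 N. Pads are 22 mm wide; open, the fingers measure 114 mm over their backs; the gripper's body (76 mm by 85 mm) begins 54 mm behind the grasp point. The pads swing forward as they close: fully open they stand 13 mm farther back than shut.
Start: joints at [-1.404, 0.286, 1.577, -0, 1.279, -0.15], TCP at [0.21, -0.641, 0.217] pointing down, gripper open.
Joint ranges: [-2.77, 2.77], [-0.9, 2.22], [0.21, 2.48], [-1.53, 4.67], [0.24, 2.81], [-2.84, 2.84]. Speed limits (rad/s): [2.79, 2.79, 3.14, 3.14, 3.14, 3.14].

INTERFACE

Orientations are given as a unit quaternion [w, x, y, z].
In Python, from workcell import arm gives the robot as it stands. The module is installed in compiled form; this text tells all that it offers.
- The arm moves only by the tool arm_command, never from a script. Its argument "deltas" is a list of rows, each a list of 7 numbers: the turn, a rotation vector about the tool's x, y, z in degrees, then the shift along the tool's x, y, z in m, then the finger opening in m, from 0 to 0.0854. A call has 1 to 20 rows; each row shifts and turns the commanded pose from where the row before left it, along the tool's axes as they then stand; what a row does not reach is not made up. A row lasts 1/10 s, in which the tool goes at most 50 mm and 8.59 degrees, less where a joint would pass 70% of its speed; a pose out of reach is approached as far as the arm can. A call with a gripper value outside its range is refused whole. The fingers move at their own pace and stop on an object; the grip force is fixed at half the most. Time passes only in rows, so rows that do not move let the fingers close. It gives the time, the measured TCP pose, the force and the opening at its end, in the units of the state.
- arm.get_state(): the state, without advancing time (a new reading comes with each control period).
- arm.capture(name): name is "scene" or "top" or "wrist"; returns a dict with "frame" (384x512x3 uint8, red, green, blue), "fx", "fy", "cx", "cy" (pixels), "extrinsics" (4x4, takes a point from world to camera coordinates). Camera axes: x right, y down, z forward; pixel columns grow to the right and rows downward; lengths in m; the calibration is good to about 2 mm. A picture is of the moment at which its call begins. There is no depth.
- arm.hand_in(): hands the job in, once; it reports no verdict.
Trained networks look in a picture, given as the dict that the camera call returned (one of the last four; its "shot" number tells which), for a name from the list of things; names that differ only in an ending like _2 or _b are one class to them, and where a whole thing is asked for, a point or a joint stands for the part that bears it (a point fixed in the world has none). Each returns a list of dicts, best first, with "score" (0 to 1); they miss things now and then, are a little off and sometimes report something else, mostly with a low value. They report only what shows in the picture. A call takes as long as a camera call.
- arm.recognise(query, picture): "point" ([x, y, z] in m, in the coordinates of the camera as it stood for that picture, good to about 4 mm: the middle of the surface that is visible of it).
The state is a dict: "clock": time; "joint_positions": joint angles; "qd": joint speeds; "tau": joint torques, N m; "position": TCP position; "tool_rot": TCP orientation; "contact_force": force on the tool from outside, world axes, zero at the start; "moment": the same for the moment, N m; "opening": finger opening in m.
Only numpy, scipy, OpenCV 4.12 (cv2) and the standard library are available. Lean on these libraries where they do the work, as an engineer would, in place of code of your own. Each camera call takes 0.05 s, during which the arm holds its last target. There are 200 camera calls.

## Working session

There is one attempt and no reset: what is moved stays moved. The work goes in short steps, Python scripts to look and compute and a tool call to move; the robot and the scene stay as the last step left them, time stands still between calls to the robot, and variables do not carry over. Pictures are saved under pics/ and viewed, about 8 in all and at most 12, crops included, and the job is handed in when it is done.

Besides the shell and the picture viewer there is one more tool, called after "Call:" in YAML: its name, and indented under it one key for each argument. arm_command: Moves the arm, as the interface text tells. Its arguments: {"type":"object","properties":{"deltas":{"type":"array","items":{"type":"array","items":{"type":"number"}}}},"required":["deltas"]}

```bash
mkdir -p pics
cat > h.py <<'E'
import numpy as np, cv2
from workcell import arm
from scipy.spatial.transform import Rotation as R
def cap(n,save=None):
    p=arm.capture(n)
    if save: cv2.imwrite('pics/'+save,cv2.cvtColor(p['frame'],cv2.COLOR_RGB2BGR))
    return p
def w(p,pt):
    E=np.array(p['extrinsics']);return E[:3,:3].T@(np.array(pt)-E[:3,3])
def proj(p,X):
    E=np.array(p['extrinsics']);X=np.atleast_2d(X)@E[:3,:3].T+E[:3,3]
    return np.c_[p['fx']*X[:,0]/X[:,2]+p['cx'],p['fy']*X[:,1]/X[:,2]+p['cy']]
def onplane(p,uv,z):
    E=np.array(p['extrinsics']);c=-E[:3,:3].T@E[:3,3]
    d=E[:3,:3].T@np.array([(uv[0]-p['cx'])/p['fx'],(uv[1]-p['cy'])/p['fy'],1]);return c+d*(z-c[2])/d[2]
E
python3 - <<'E'
from h import *
np.set_printoptions(precision=4,suppress=True)
for n in ['top','scene']:
    p=cap(n,n+'0.png')
    E=p['extrinsics'];print(n,p['fx'],-np.array(E)[:3,:3].T@np.array(E)[:3,3])
    for q in ['post','handle_bar','post_middle','station','earth_face','standard','screwdriver','adaptor_tray']:
        try: print(q,[(round(d['score'],2),w(p,d['point']),proj(p,w(p,d['point']))[0].round()) for d in arm.recognise(q,p)[:2]])
        except Exception as e: print(q,e)
s=arm.get_state();print(s)
E
```

```text
top 397.50453660214225 [0.5017 0.0832 0.9139]
post [(0.64, array([ 0.6304, -0.0495,  0.0638]), array([318., 181.])), (0.63, array([ 0.4656, -0.0026,  0.022 ]), array([295., 258.]))]
handle_bar [(0.56, array([ 0.6313, -0.0526,  0.0602]), array([319., 181.])), (0.43, array([ 0.4664, -0.0012,  0.0215]), array([294., 257.]))]
post_middle [(0.63, array([ 0.6334, -0.0489,  0.0565]), array([317., 181.]))]
station [(0.64, array([0.6   , 0.0412, 0.0087]), array([275., 198.]))]
earth_face [(0.68, array([0.5919, 0.0325, 0.0075]), array([279., 201.]))]
standard [(0.66, array([0.7646, 0.0937, 0.0663]), array([252., 120.])), (0.47, array([ 0.6341, -0.0525,  0.0598]), array([319., 180.]))]
screwdriver [(0.86, array([0.4639, 0.0009, 0.0203]), array([293., 258.]))]
adaptor_tray []
scene 425.89497775610783 [0.9215 0.646  0.5425]
post [(0.89, array([ 0.645 , -0.0159,  0.0555]), array([216., 167.]))]
handle_bar [(0.8, array([ 0.6468, -0.0165,  0.0521]), array([215., 169.])), (0.56, array([0.6287, 0.0669, 0.002 ]), array([242., 208.]))]
post_middle [(0.69, array([ 0.6466, -0.0183,  0.053 ]), array([214.,
[... 215 characters left out ...]
, 227.]))]
screwdriver [(0.84, array([0.4775, 0.0048, 0.0184]), array([290., 165.]))]
adaptor_tray [(0.84, array([0.5779, 0.2755, 0.0145]), array([328., 262.])), (0.68, array([0.4759, 0.0054, 0.0167]), array([291., 165.]))]
{'clock': 0.9, 'joint_positions': array([-1.404 ,  0.2863,  1.5767, -0.    ,  1.2786, -0.15  ]), 'qd': array([ 0.0002,  0.0003, -0.0002,  0.0008,  0.0008,  0.0001]), 'tau': array([ -0.0003, -40.596 , -29.2945,  -0.0002,   0.0004,  -0.    ]), 'position': array([ 0.2103, -0.6414,  0.2173]), 'tool_rot': array([ 0.    ,  0.9875,  0.1577, -0.    ]), 'contact_force': array([-0.1672, -0.6354,  0.8096]), 'moment': array([-0.0009, -0.0057,  0.0053]), 'opening': 0.0853015099418626}
```

View pics/top0.png

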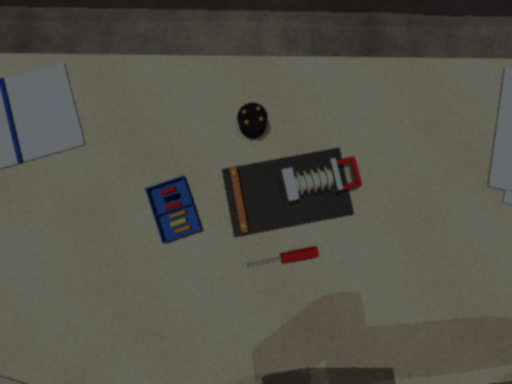

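View pics/scene0.png

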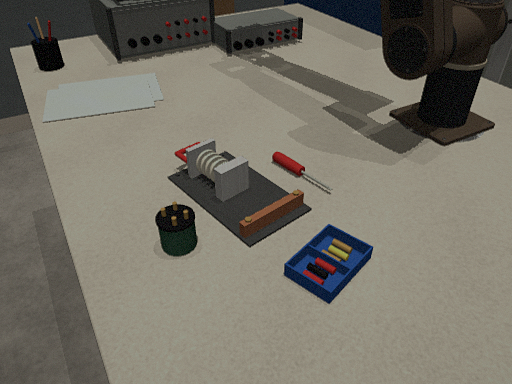

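Top view: copper bar at about (239,200), foot at (290,184), red handle at (350,173), and the screwdriver and standard are clear of the approach side. Next I fit the plate and the handle precisely.

```bash
cat > m.py <<'E'
from h import *
from scipy.optimize import least_squares
np.set_printoptions(precision=4,suppress=True)
p=cap('top');f=p['frame'].astype(int);hsv=cv2.cvtColor(p['frame'],cv2.COLOR_RGB2HSV)
def blob(mask,c):
    n,l,s,ce=cv2.connectedComponentsWithStats(mask.astype(np.uint8),connectivity=8)
    i=min(range(1,n),key=lambda i:np.hypot(*(ce[i]-c))+(1e3 if s[i,4]<25 else 0));return l==i
def rect(m): return cv2.minAreaRect(np.argwhere(m)[:,::-1].astype(np.float32))
roi=np.zeros(f.shape[:2],bool);roi[140:242,215:366]=1
dark=(hsv[...,2]<70)&roi
big=blob(dark,(290,195));ys,xs=np.nonzero(big);hull=cv2.convexHull(np.c_[xs,ys].astype(np.float32))
r=cv2.minAreaRect(hull);print('plate rect',r)
B=np.array([onplane(p,c,.006)[:2] for c in cv2.boxPoints(r)]);print('plate corners',B, B.mean(0))
red=(hsv[...,1]>150)&((hsv[...,0]<6)|(hsv[...,0]>172))&(hsv[...,2]>50)&roi
hb=rect(blob(red,(350,173)));print('red',hb);print(np.array([onplane(p,c,.047) for c in cv2.boxPoints(hb)]))
cop=(hsv[...,1]>110)&(hsv[...,0]>=6)&(hsv[...,0]<20)&roi
cb=rect(blob(cop,(239,200)));C=np.array([onplane(p,c,.036)[:2] for c in cv2.boxPoints(cb)]);print('copper',cb,C,C.mean(0))
im=cv2.cvtColor(p['frame'],cv2.COLOR_RGB2BGR)[140:245,210:370]
im=cv2.convertScaleAbs(cv2.resize(im,None,fx=5,fy=5,interpolation=cv2.INTER_CUBIC),alpha=1.8)
for q,c in ((r,(0,255,0)),(hb,(255,255,0)),(cb,(255,0,255))):
    cv2.polylines(im,[((cv2.boxPoints(q)-[210,140]+.5)*5).astype(int)],True,c,1)
cv2.imwrite('pics/crop1.png',im)
E
python3 m.py
```

```text
plate rect ((291.3547058105469, 191.05848693847656), (69.78392791748047, 130.5377197265625), 79.3803482055664)
plate corners [[ 0.6669  0.1664]
 [ 0.7265 -0.1328]
 [ 0.5659 -0.1589]
 [ 0.5093  0.1343]] [0.6171 0.0023]
red ((348.8146057128906, 172.4683074951172), (31.28968048095703, 18.298873901367188), 77.90524291992188)
[[ 0.6834 -0.0944  0.047 ]
 [ 0.6925 -0.1346  0.047 ]
 [ 0.6237 -0.1475  0.047 ]
 [ 0.6149 -0.1077  0.047 ]]
copper ((238.69056701660156, 199.68299865722656), (67.08101654052734, 8.84584903717041), 79.3803482055664) [[0.6644 0.1472]
 [0.6683 0.1277]
 [0.5214 0.0986]
 [0.5177 0.1177]] [0.5929 0.1228]
```

View pics/crop1.png

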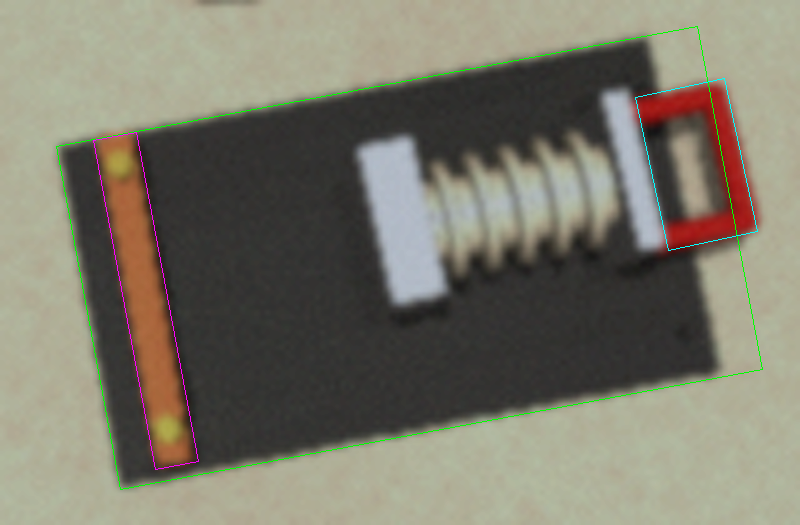

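Run:
```python
from h import *
np.set_printoptions(precision=4,suppress=True)
p=cap('top')
g=lambda u,v,z:onplane(p,(u/5+210-.5,v/5+140-.5),z)[:2]
ang=lambda a,b:np.degrees(np.arctan2(*(b-a)[::-1]))
TL,BL,TR,BR=g(60,146,.006),g(120,488,.006),g(648,37,.006),g(718,370,.006)
print(TL,BL,TR,BR,'len',np.linalg.norm(TL-TR),np.linalg.norm(BL-BR),np.linalg.norm(TL-BL),np.linalg.norm(TR-BR))
print('c',(TL+BL+TR+BR)/4,'yaw',ang(TR,TL),ang(BR,BL),ang(BL,TL)+90,ang(BR,TR)+90)
F1,F2=g(137,133,.036),g(198,461,.036);print('face top',F1,F2,ang(F2,F1)+90,np.linalg.norm(F1-F2))
H1,H2=g(724,80,.041),g(757,231,.041);f1,f2=g(358,148,.076),g(393,305,.076)
h1,h2=g(630,88,.076),g(665,247,.076)
print('handle outer',H1,H2,ang(H2,H1)+90);print('foot under top',f1,f2,ang(f2,f1)+90,np.linalg.norm(f1-f2));print('head outer',h1,h2,ang(h2,h1)+90)
print('axis',ang((H1+H2)/2,(f1+f2)/2),np.linalg.norm((H1+H2-f1-f2)/2),(H1+H2)/2,(f1+f2)/2)
```

```text
[0.6671 0.1647] [0.5099 0.1347] [ 0.7211 -0.1092] [ 0.5653 -0.1385] len 0.27923126655494157 0.2787409070231425 0.16000592203791003 0.1585235189624641
c [0.6159 0.0129] yaw 101.15610747392009 101.46157544040267 100.8254420318597 100.64368051359716
face top [0.6678 0.1276] [0.5217 0.0989] 101.1300509951254 0.14897435264205486
handle outer [ 0.6932 -0.1357] [ 0.6249 -0.1488] 100.8696704759547
foot under top [0.6545 0.031 ] [0.5871 0.0161] 102.39907322812508 0.06905149523881679
head outer [ 0.6817 -0.0862] [ 0.6128 -0.1   ] 101.28224852820563
axis 102.99414132886889 0.17015351320384206 [ 0.6591 -0.1422] [0.6208 0.0236]
```

Call:
arm_command:
  deltas:
    - [0,0,6.2,0,0,-0.005,0.05]
    - [0,0,0,0.038,-0.0145,-0.002,0.05]
    - [0,0,0,0.038,-0.0145,-0.002,0.05]
    - [0,0,0,0.038,-0.0145,-0.002,0.05]
    - [0,0,0,0.038,-0.0145,-0.002,0.05]
    - [0,0,0,0.038,-0.0145,-0.002,0.024]
    - [0,0,0,0.038,-0.0145,-0.002,0.024]
    - [0,0,0,0.038,-0.0145,-0.002,0.024]
    - [0,0,0,0.038,-0.0145,-0.002,0.024]
    - [0,0,0,0.038,-0.0145,-0.002,0.024]
    - [0,0,0,0.038,-0.0145,-0.002,0.024]
    - [0,0,0,0.038,-0.0145,-0.002,0.024]
    - [0,0,0,0.038,-0.0145,-0.002,0.024]
    - [0,0,0,0.038,-0.0145,-0.002,0.024]
    - [0,0,0,0.038,-0.0145,-0.002,0.024]

```text
clock: 2.5
position: [0.69, -0.3315, 0.2504]
tool_rot: [0.0, 0.995, 0.104, -0.0]
contact_force: [0.6, -1.4, 0.1]
opening: 0.0237
```

Call:
arm_command:
  deltas:
    - [6,0,0,0,0,0,0.024]
    - [6,0,0,0,0,0,0.024]
    - [6,0,0,0,0,0,0.024]
    - [6,0,0,0,0,0,0.024]
    - [6,0,0,0,0,0,0.024]
    - [6,0,0,0,0,0,0.024]
    - [6,0,0,0,0,0,0.024]
    - [6,0,0,0,0,0,0.024]
    - [6,0,0,0,0,0,0.024]
    - [6,0,0,0,0,0,0.024]
    - [0,0,0,0,0,0,0.024]

```text
clock: 3.6
position: [0.6878, -0.3337, 0.2446]
tool_rot: [-0.5, 0.86, 0.088, -0.054]
contact_force: [0.7, 0.3, -1.1]
opening: 0.0237
```

```bash
cat > rel.py <<'E'
# tool pose in plane frame: u forward(foot-ward), v along bar, heights
from h import *
import sys
np.set_printoptions(precision=4,suppress=True)
P=np.array([.657,-.1365,.041]);a=np.radians(102)
u=np.array([np.cos(a),np.sin(a),0]);v=np.array([np.sin(a),-np.cos(a),0])
def show():
    s=arm.get_state();q=s['tool_rot'];M=R.from_quat([q[1],q[2],q[3],q[0]]).as_matrix()
    d=M[:,2];print('t',s['clock'],'phi',np.degrees(np.arctan2(d@u,-d[2])),'roll',np.degrees(np.arcsin(M[2,0])),'yawerr',np.degrees(np.arctan2(M[:,0]@u,M[:,0]@v)))
    r=s['position']-P;print('tcp-P u,v,z',r@u,r@v,r[2],'P in tool',-(M.T@r),'pos',s['position'],'q',s['joint_positions'],'F',s['contact_force'],'open',s['opening'])
    return s,M
if __name__=='__main__': show()
E
python3 rel.py
```

```text
t 3.6 phi 60.34086162003888 roll -0.2979109918361536 yawerr -0.17739717113550352
tcp-P u,v,z -0.19933840910091744 -0.010870166849694936 0.2036233680692582 P in tool [0.0113 0.0782 0.274 ] pos [ 0.6878 -0.3337  0.2446] q [-0.7583  0.9425  0.8137  0.6731  2.2296  0.7886] F [ 0.6545  0.2697 -1.1059] open 0.02372861460734337
```

Call:
arm_command:
  deltas:
    - [0,0,0,0.002,0.013,0.028,0.024]
    - [0,0,0,0.002,0.013,0.028,0.024]
    - [0,0,0,0.002,0.013,0.028,0.024]
    - [0,0,0,0.002,0.013,0.028,0.024]
    - [0,0,0,0.002,0.013,0.028,0.024]
    - [0,0,0,0.001,0.013,0.028,0.024]
    - [0,0,0,0,0,0,0.024]

```text
clock: 4.3
position: [0.6758, -0.2225, 0.0951]
tool_rot: [-0.498, 0.86, 0.09, -0.055]
contact_force: [-0.8, 1.0, -1.2]
opening: 0.024
```

```bash
python3 rel.py
python3 - <<'E'
from h import *
from rel import *
p=cap('wrist','wrist1.png');t=cap('top')
for q in ('handle_bar','post_middle'):
  for k in (p,t): print(q,[(round(d['score'],2),w(k,d['point'])) for d in arm.recognise(q,k)[:2]])
s=cap('scene');a=s['frame'][115:275,130:330];a=cv2.resize(a,None,fx=2.5,fy=2.5,interpolation=cv2.INTER_CUBIC)
b=cv2.resize(p['frame'],(400,300));c=np.zeros((700,500,3),np.uint8);c[:400]=a[:400,:500];c[400:,:400]=b
cv2.imwrite('pics/two.png',cv2.convertScaleAbs(c[...,::-1],alpha=1.5))
E
```

```text
t 4.3 phi 60.199948058213295 roll -0.30991346604684156 yawerr 0.14437951822495673
tcp-P u,v,z -0.08798268490549449 0.0004931580263004165 0.054101504653766806 P in tool [0.     0.0032 0.1032] pos [ 0.6758 -0.2225  0.0951] q [-0.6704  0.9071  1.1529  0.6293  1.9385  0.6481] F [-0.7901  1.0273 -1.1581] open 0.0239543281434654
handle_bar [(0.93, array([ 0.6499, -0.0883,  0.054 ]))]
handle_bar [(0.72, array([ 0.6311, -0.0533,  0.0616]))]
post_middle [(0.78, array([ 0.6505, -0.0864,  0.0553]))]
post_middle [(0.71, array([ 0.633 , -0.048 ,  0.0581]))]
```

View pics/two.png

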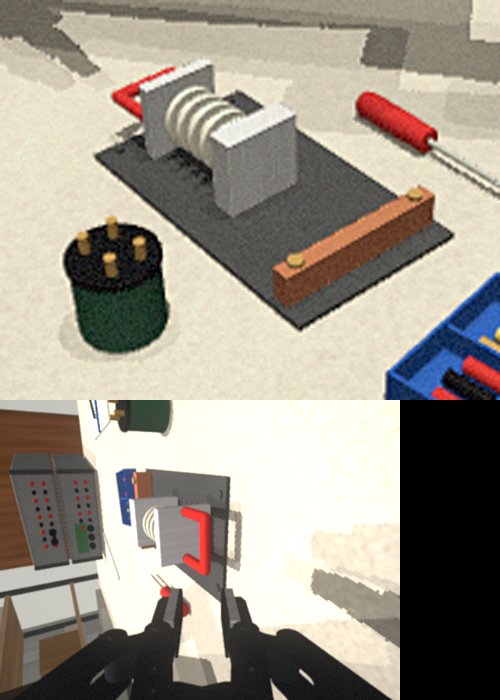

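The wrist view shows the red bar at composite (206,542), midway between the two fingers at columns 180 and 232. I check the bar's pixels against the estimate.

Run:
```python
from h import *
from rel import *
p=cap('wrist');h=cv2.cvtColor(p['frame'],cv2.COLOR_RGB2HSV)
red=((h[...,0]<6)|(h[...,0]>172))&(h[...,1]>150)&(h[...,2]>60)
n,l,s,c=cv2.connectedComponentsWithStats(red.astype(np.uint8))
for i in range(1,n):
  if s[i,4]>200: print(s[i],c[i])
i=1+np.argmax(s[1:,4]);x0,y0,ww,hh,_=s[i];m=(l==i)
for y in range(y0,y0+hh,8): xs=np.nonzero(m[y])[0]; print(y,xs.min(),xs.max(),len(xs))
print('proj bar centre, bar legs ends +-29v, legs at head',proj(p,[P,P-.029*v,P+.029*v,P+.045*u-.029*v,P+.045*u+.029*v]))
st=arm.get_state();q=st['tool_rot'];M=R.from_quat([q[1],q[2],q[3],q[0]]).as_matrix()
print('tool axis',proj(p,[st['position']+M[:,2]*k for k in (.0,.05,.103)]))
```

```text
[ 234  138   37   85 1591] [257.5915 180.0691]
138 238 240 3
146 235 267 33
154 251 270 20
162 257 270 14
170 257 270 14
178 257 270 14
186 257 270 14
194 257 270 14
202 236 270 29
210 243 269 27
218 255 269 15
proj bar centre, bar legs ends +-29v, legs at head [[263.6697 185.5865]
 [263.4395 216.7599]
 [263.9155 152.3024]
 [240.1668 201.6261]
 [239.1987 143.9824]]
tool axis [[259.3325 244.1056]
 [258.8899 209.5856]
 [258.5887 186.103 ]]
```

Call:
arm_command:
  deltas:
    - [0,0,0,0.004,0.003,0.018,0.024]
    - [0,0,0,0,0,0.018,0.024]
    - [0,0,0,0,0,0.018,0.024]
    - [0,0,0,0,0,0.018,0.024]
    - [0,0,0,0,0,0.018,0.024]
    - [0,0,0,0,0,0.008,0.024]
    - [0,0,0,0,0,0.006,0.024]
    - [0,0,0,0,0,0,0.024]
    - [0,0,0,0,0,0,0.024]

```text
clock: 5.6
position: [0.6634, -0.1392, 0.0445]
tool_rot: [-0.497, 0.861, 0.09, -0.052]
contact_force: [-0.2, 0.0, 0.6]
opening: 0.0238
```

```bash
python3 rel.py
python3 - <<'E'
from h import *
p=cap('wrist')
s=cap('scene');a=s['frame'][115:215,150:290];a=cv2.resize(a,None,fx=3.5,fy=3.5,interpolation=cv2.INTER_CUBIC)
b=cv2.resize(p['frame'][80:300,150:370],(480,480));c=np.zeros((480,980,3),np.uint8);c[:350,:490]=a;c[:,500:]=b
cv2.imwrite('pics/two2.png',cv2.resize(cv2.convertScaleAbs(c[...,::-1],alpha=1.4),(784,384)))
E
```

```text
t 5.6 phi 59.95977511877696 roll 0.04360486073065121 yawerr -0.06760448711471813
tcp-P u,v,z -0.003939512940114967 0.005690269476933391 0.003548826473936534 P in tool [-0.0057  0.0011  0.0052] pos [ 0.6634 -0.1392  0.0445] q [-0.5984  0.8674  1.3257  0.6608  1.7883  0.613 ] F [-0.1909  0.026   0.6004] open 0.023785849969128733
```

View pics/two2.png

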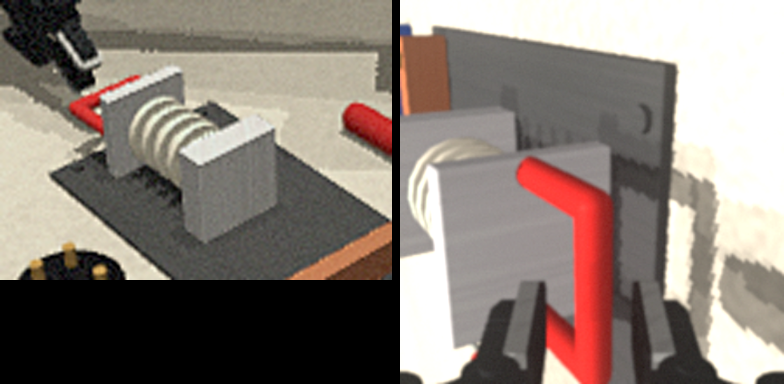

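Run:
```python
from h import *
from rel import *
s,M=show();T=s['position']
pts=[T+M@np.array(k) for k in [(0,-.012,.014),(0,.012,.014),(.011,-.012,.014),(-.011,-.012,.014),(.011,.012,.014),(0,0,0)]]
p=cap('wrist');c=cap('scene')
print('wrist crop view px');print((proj(p,pts+[P+.004*v])-[150,80])*480/220*.8+[400,0])
print('scene view px');print((proj(c,pts+[P+.004*v,P-.031*v,P+.039*v])-[150,115])*3.5*.8)
print(p['extrinsics'])
```

```text
t 5.7 phi 59.93468405396226 roll 0.061513449457297094 yawerr -0.08941590627126363
tcp-P u,v,z -0.004350156152136265 0.005714589936681783 0.003773870958665826 P in tool [-0.0057  0.0011  0.0056] pos [ 0.6635 -0.1396  0.0448] q [-0.5988  0.8672  1.3254  0.6607  1.7883  0.613 ] F [ 1.1836 -0.0791 -0.2946] open 0.024083926609592732
wrist crop view px
[[553.3201 266.7414]
 [626.0864 266.7091]
 [552.6538 235.8931]
 [553.962  296.4565]
 [626.8073 235.8643]
 [589.8603 286.7444]
 [593.2191 283.211 ]]
scene view px
[[109.6134  93.3399]
 [103.6757 109.5824]
 [ 97.8383  98.3086]
 [121.2451  88.4317]
 [ 92.1115 114.545 ]
 [ 97.1044  87.9267]
 [102.4918  93.3918]
 [138.5972  78.1278]
 [ 64.9703 109.2546]]
[[ 0.1045 -0.4909 -0.8649 -0.0987]
 [-0.8705 -0.4657  0.1591  0.5335]
 [-0.4809  0.7363 -0.476   0.6175]
 [ 0.      0.      0.      1.    ]]
```

Run:
```python
from h import *
from rel import *
s,M=show();T=s['position']
p=cap('wrist');k=4;o=np.array([170,160])
im=cv2.resize(p['frame'][160:300,170:350],None,fx=k,fy=k,interpolation=cv2.INTER_CUBIC)[...,::-1]
im=cv2.convertScaleAbs(im,alpha=1.6)
for z,col in ((.014,(0,255,0)),(0,(255,255,0)),(-.014,(255,0,255))):
  for sy in (-1,1):
    q=[T+M@np.array([x,sy*y,z]) for x,y in ((.011,.012),(-.011,.012),(-.011,.0265),(.011,.0265))]
    cv2.polylines(im,[((proj(p,q)-o+.5)*k).astype(int)],True,col,1)
cv2.imwrite('pics/f.png',im)
```

```text
t 5.8 phi 59.94845427590655 roll 0.04958188610334161 yawerr -0.09056695106230117
tcp-P u,v,z -0.004249399459780214 0.005621565140410663 0.0036207229788148138 P in tool [-0.0056  0.001   0.0055] pos [ 0.6634 -0.1395  0.0446] q [-0.5988  0.8673  1.3256  0.6607  1.7882  0.613 ] F [-1.1221 -0.3001 -0.1955] open 0.02412380814778688
```

View pics/f.png

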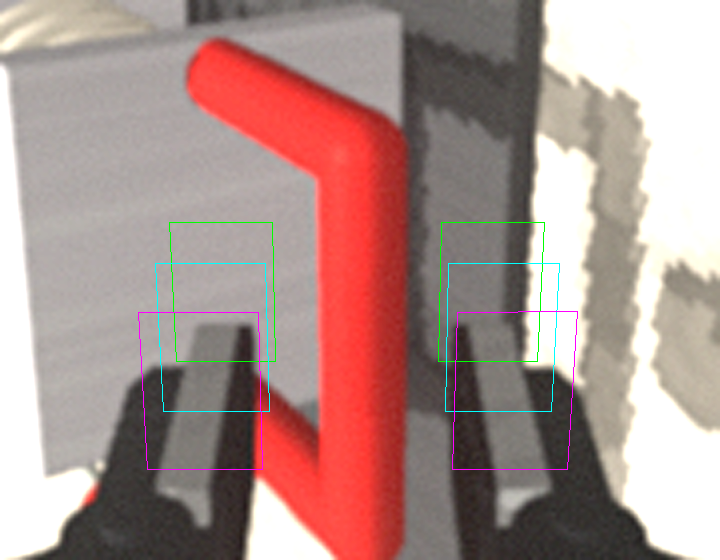

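The fingertips appear about 20–30 mm shorter than stated: tips at crop (225,325) and (485,325), with the bar at (362,300). I go in further and check again.

Call:
arm_command:
  deltas:
    - [0,0,0,0,0.0015,0.004,0.024]
    - [0,0,0,0,0,0.004,0.024]
    - [0,0,0,0,0,0.004,0.024]
    - [0,0,0,0,0,0,0.024]
    - [0,0,0,0,0,0,0.024]

```text
clock: 6.35
position: [0.6609, -0.1289, 0.0367]
tool_rot: [-0.497, 0.861, 0.09, -0.052]
contact_force: [-0.5, 0.1, 0.8]
opening: 0.0241
```

```bash
cat > look.py <<'E'
import sys
from rel import *
s,M=show()
p=cap('wrist');c=cap('scene')
a=cv2.resize(p['frame'][130:320,160:360],(400,380),interpolation=cv2.INTER_CUBIC)
b=cv2.resize(c['frame'][95:195,145:245],(380,380),interpolation=cv2.INTER_CUBIC)
cv2.imwrite('pics/'+sys.argv[1],cv2.convertScaleAbs(np.hstack([a,b])[...,::-1],alpha=1.5))
E
python3 look.py l1.png
```

```text
t 6.35 phi 60.01834875801052 roll -0.016898485077787795 yawerr -0.03092473388166756
tcp-P u,v,z 0.006593494102041446 0.005406499859150836 -0.004268502953893062 P in tool [-0.0054 -0.0004 -0.0078] pos [ 0.6609 -0.1289  0.0367] q [-0.5892  0.867   1.3443  0.6647  1.7708  0.608 ] F [-0.533   0.1088  0.7636] open 0.024122935563833978
```

View pics/l1.png

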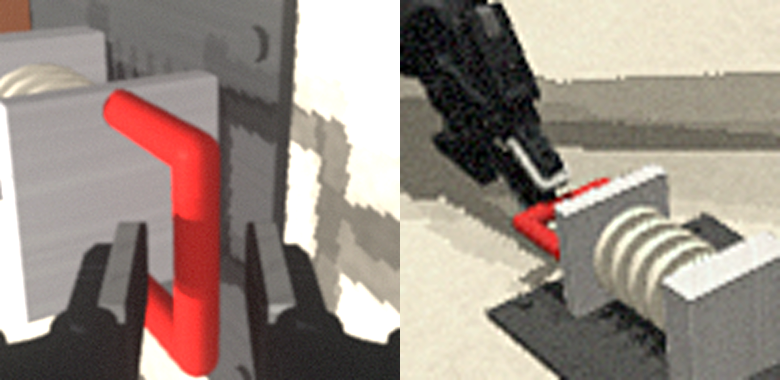

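Scene crop: the upper finger reaches the handle at (565,190). In the wrist view the tips still look a little short of the bar. A small lift will show whether it is hooked.

Call:
arm_command:
  deltas:
    - [0,0,0,0,-0.002,0,0.024]
    - [0,0,0,0,-0.002,0,0.024]
    - [0,0,0,0,-0.002,0,0.024]
    - [0,0,0,0,-0.002,0,0.024]
    - [0,0,0,0,-0.002,0,0.024]
    - [0,0,0,0,0,0,0.024]
    - [0,0,0,0,0,0,0.024]

```text
clock: 7.15
position: [0.66, -0.1243, 0.0456]
tool_rot: [-0.497, 0.861, 0.09, -0.052]
contact_force: [-0.1, 0.3, -1.3]
opening: 0.0236
```

```bash
cat > bar.py <<'E'
from rel import *
s,M=show();T=s['position']
for k in range(3):
    print('F',arm.get_state()['contact_force'],end=' ');p=cap('wrist')
h=cv2.cvtColor(p['frame'],cv2.COLOR_RGB2HSV)
red=((h[...,0]<6)|(h[...,0]>172))&(h[...,1]>150)&(h[...,2]>40)
n,l,s,c=cv2.connectedComponentsWithStats(red.astype(np.uint8));i=1+np.argmax(s[1:,4]);x0,y0,ww,hh,_=s[i];m=(l==i)
print('red',s[i]);
for y in range(y0+hh//3,y0+hh,20): xs=np.nonzero(m[y])[0]; print(y,xs.min(),xs.max(),end=' | ')
ax=proj(p,[T+M[:,2]*z for z in (-.02,-.01,0,.01)]);print('axis',ax.round(1).tolist())
E
python3 bar.py
```

```text
t 7.15 phi 59.9926800364305 roll 0.005425930415996104 yawerr -0.046069677168397695
tcp-P u,v,z 0.011265123230715877 0.005464090037699414 0.004637387708219559 P in tool [-0.0055  0.0097 -0.0074] pos [ 0.66   -0.1243  0.0456] q [-0.585   0.8487  1.3562  0.6687  1.7732  0.6146] F [-0.1466  0.2576 -1.3475] open 0.02361835598539776
F [-0.1466  0.2576 -1.3475] F [1.0454 0.2025 0.4469] F [ 0.4171  0.3157 -0.619 ] red [ 229  175   61  143 4009]
222 266 288 | 242 267 283 | 262 238 282 | 282 240 282 | 302 259 285 | axis [[258.6, 264.0], [258.6, 253.6], [258.5, 244.2], [258.5, 235.9]]
```

The bar stayed put: its centre is at column 277 and the tool axis at 258.5. So the tips really are behind it, about 17 mm behind the TCP rather than 14 mm ahead. Back down, then in further.

Call:
arm_command:
  deltas:
    - [0,0,0,0,0.005,0,0.024]
    - [0,0,0,0,0.005,0,0.024]
    - [0,0,0,0,0,0.004,0.024]
    - [0,0,0,0,0,0.004,0.024]
    - [0,0,0,0,0,0.004,0.024]
    - [0,0,0,0,0,0.004,0.024]
    - [0,0,0,0,0,0.004,0.024]
    - [0,0,0,0,0,0.003,0.024]
    - [0,0,0,0,0,0,0.024]

```text
clock: 8.2
position: [0.6566, -0.1092, 0.0251]
tool_rot: [-0.497, 0.861, 0.09, -0.052]
contact_force: [-0.4, 0.6, 0.6]
opening: 0.024
```

```bash
python3 bar.py; python3 look.py l2.png
```

```text
t 8.2 phi 60.024919642032906 roll -0.02794208470308399 yawerr -0.01930863065597535
tcp-P u,v,z 0.026805572683872996 0.005326495032912065 -0.015871087405630792 P in tool [-0.0053 -0.0004 -0.0311] pos [ 0.6566 -0.1092  0.0251] q [-0.5709  0.862   1.3796  0.6743  1.7384  0.6005] F [-0.385   0.6081  0.6203] open 0.0240030427541567
F [-0.385   0.6081  0.6203] F [ 0.7086 -0.6496 -0.062 ] F [-0.4675  0.1932  0.4448] red [ 206  187   66  164 5125]
241 244 271 | 261 245 271 | 281 246 270 | 301 230 270 | 321 231 270 | 341 245 269 | axis [[258.9, 263.6], [258.8, 253.2], [258.8, 244.0], [258.7, 235.7]]
t 8.35 phi 59.985120513161455 roll 0.014280814109161483 yawerr -0.05312917285307988
tcp-P u,v,z 0.026021504487694785 0.005546723352157979 -0.01545595994616529 P in tool [-0.0055 -0.0004 -0.0303] pos [ 0.657  -0.1099  0.0255] q [-0.5716  0.8618  1.3785  0.6743  1.7386  0.6006] F [ 0.4525 -0.0458 -0.5884] open 0.023849341263408177
```

View pics/l2.png

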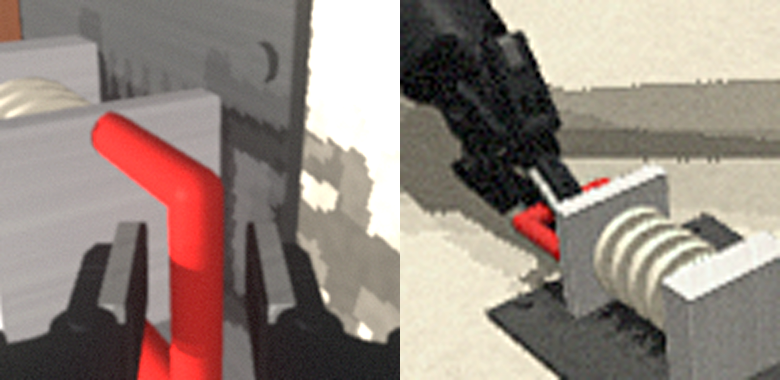

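Call:
arm_command:
  deltas:
    - [0,0,0,0,0,0.003,0.024]
    - [0,0,0,0,0,0.003,0.024]
    - [0,0,0,0,-0.002,0,0.024]
    - [0,0,0,0,-0.002,0,0.024]
    - [0,0,0,0,-0.002,0,0.024]
    - [0,0,0,0,-0.002,0,0.024]
    - [0,0,0,0,-0.002,0,0.024]
    - [0,0,0,0,-0.002,0,0.024]
    - [0,0,0,0,0,0,0.024]
    - [0,0,0,0,0,0,0.024]

```text
clock: 9.45
position: [0.6547, -0.0991, 0.0328]
tool_rot: [-0.497, 0.861, 0.09, -0.052]
contact_force: [0.3, -2.3, -1.5]
opening: 0.0241
```

```bash
python3 bar.py
```

```text
t 9.45 phi 59.96912651929699 roll 0.00928049488972013 yawerr -0.06480713138204033
tcp-P u,v,z 0.03711131258397885 0.005489674898663749 -0.00820857232764597 P in tool [-0.0054  0.0115 -0.0362] pos [ 0.6547 -0.0991  0.0328] q [-0.5613  0.8392  1.4017  0.6816  1.7328  0.6068] F [ 0.3302 -2.3494 -1.4881] open 0.024070685144893852
F [ 0.3302 -2.3494 -1.4881] F [ 1.2206 -3.7166 -1.7612] F [ 1.3235 -3.2269 -1.4242] red [ 219  191   70  174 6115]
249 259 287 | 269 259 288 | 289 233 287 | 309 229 286 | 329 242 285 | 349 256 284 | axis [[258.8, 264.2], [258.8, 253.7], [258.7, 244.3], [258.6, 236.0]]
```

The force is now about 3.5 N and the bar sits 6 mm off centre, against the lower finger, so it is hooked. Next I compute the arc in segments.

```bash
cat > arc.py <<'E'
# usage: theta_target phi_target n y0 zc [du]  -> constant rows
import sys
from rel import *
th,ph,n,y0,zc=map(float,sys.argv[1:6]);du=float(sys.argv[6]) if len(sys.argv)>6 else 0
n=int(n);s,M=show();T=s['position']-P;T=np.array([T@u,T[2]])
d0=M[:,2];p0=np.degrees(np.arctan2(d0@u,-d0[2]))
def fr(p): p=np.radians(p);d=np.array([np.sin(p),-np.cos(p)]);return -np.array([np.cos(p),np.sin(p)]),d   # y_t, z_t in (u,z)
al=np.radians(th)+np.arctan2(35,165);r=np.hypot(.165,.035)
bar=np.array([.165+du-r*np.cos(al),.006-.041+r*np.sin(al)])
y,d=fr(ph);goal=bar-y*y0-d*zc
dp=(ph-p0)/n;A=np.zeros((2,2))
for k in range(n): yy,dd=fr(p0+dp*(k+1));A+=np.c_[yy,dd]
print('rot/row',dp,'dy,dz/row',np.linalg.solve(A,goal-T),'move',goal-T)
E
python3 arc.py 20 54 15 .003 -.032
```

```text
t 9.6 phi 59.9914971124241 roll -0.004684439652852959 yawerr -0.061353532850887356
tcp-P u,v,z 0.03725197126036682 0.00544083447901063 -0.008339513907768874 P in tool [-0.0054  0.0114 -0.0364] pos [ 0.6546 -0.0989  0.0327] q [-0.5612  0.8394  1.4018  0.6817  1.7329  0.6068] F [ 0.7578 -3.1356 -1.1943] open 0.023897264931483534
rot/row -0.3994331408282733 dy,dz/row [-0.003 -0.001] move [0.0123 0.0463]
```

Call:
arm_command:
  deltas:
    - [-0.4,0,0,0,-0.003,-0.001,0.022]
    - [-0.4,0,0,0,-0.003,-0.001,0.02]
    - [-0.4,0,0,0,-0.003,-0.001,0.018]
    - [-0.4,0,0,0,-0.003,-0.001,0.018]
    - [-0.4,0,0,0,-0.003,-0.001,0.018]
    - [-0.4,0,0,0,-0.003,-0.001,0.018]
    - [-0.4,0,0,0,-0.003,-0.001,0.018]

```text
clock: 10.3
position: [0.6534, -0.0936, 0.0546]
tool_rot: [-0.476, 0.873, 0.092, -0.05]
contact_force: [0.7, 0.6, -1.2]
opening: 0.018
```

```bash
python3 bar.py; python3 look.py l3.png
```

```text
t 10.3 phi 57.19314167131616 roll -0.013728835479799563 yawerr -0.027418059257433274
tcp-P u,v,z 0.04272996498646814 0.005431358568034549 0.013569370529470708 P in tool [-0.0054  0.0346 -0.0286] pos [ 0.6534 -0.0936  0.0546] q [-0.5496  0.7792  1.4312  0.6638  1.7118  0.629 ] F [ 0.6992  0.5632 -1.2056] open 0.01797802604576729
F [ 0.6992  0.5632 -1.2056] F [ 0.6276 -1.0092 -0.3992] F [ 0.0695  0.5251 -2.1419] red [ 222  189   59  176 6067]
247 251 280 | 267 252 280 | 287 239 279 | 307 236 279 | 327 235 277 | 347 230 277 | axis [[259.8, 264.0], [259.7, 253.6], [259.5, 244.3], [259.4, 236.0]]
t 10.45 phi 57.16928311014562 roll 0.0320966754178625 yawerr -0.0332371904736075
tcp-P u,v,z 0.042327160190573386 0.005650074213418708 0.013817227308400855 P in tool [-0.0056  0.0346 -0.0281] pos [ 0.6537 -0.0939  0.0548] q [-0.5498  0.7792  1.4305  0.6638  1.7119  0.6287] F [-0.3148 -0.6462 -1.5477] open 0.018140068685144395
```

View pics/l3.png

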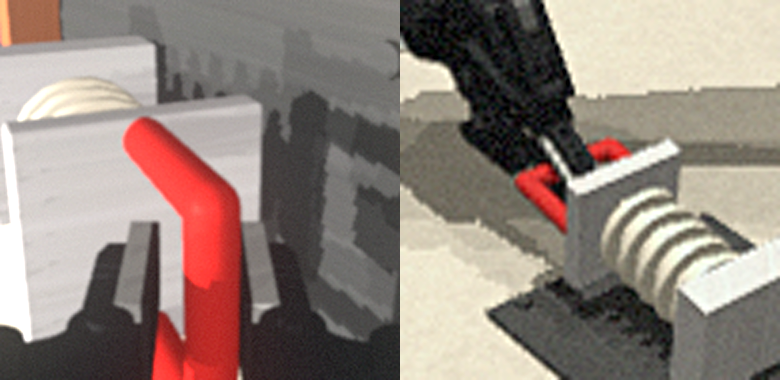

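Call:
arm_command:
  deltas:
    - [-0.4,0,0,0,-0.003,-0.001,0.018]
    - [-0.4,0,0,0,-0.003,-0.001,0.018]
    - [-0.4,0,0,0,-0.003,-0.001,0.018]
    - [-0.4,0,0,0,-0.003,-0.001,0.018]
    - [-0.4,0,0,0,-0.003,-0.001,0.018]
    - [-0.4,0,0,0,-0.003,-0.001,0.018]
    - [-0.4,0,0,0,-0.003,-0.001,0.018]
    - [-0.4,0,0,0,-0.003,-0.001,0.018]

```text
clock: 11.35
position: [0.6521, -0.0872, 0.079]
tool_rot: [-0.451, 0.886, 0.093, -0.047]
contact_force: [0.4, -0.2, -2.8]
opening: 0.0179
```

```bash
python3 bar.py; python3 arc.py 35 46 14 .003 -.032;python3 arc.py 50 36 28 .003 -.032
```

```text
t 11.35 phi 53.96701774559743 roll 0.003469518353327593 yawerr -0.047991413753340116
tcp-P u,v,z 0.04923884075389211 0.005497118620209693 0.03801727715774288 P in tool [-0.0055  0.0597 -0.0175] pos [ 0.6521 -0.0872  0.079 ] q [-0.5352  0.7127  1.4609  0.6426  1.6886  0.6565] F [ 0.4188 -0.2042 -2.7567] open 0.017931811692719624
F [ 0.4188 -0.2042 -2.7567] F [ 0.2103 -0.2217 -1.269 ] F [-0.0199  0.1378 -1.5433] red [ 231  186   49  171 5285]
243 252 279 | 263 253 278 | 283 239 278 | 303 237 278 | 323 235 276 | 343 250 279 | axis [[259.9, 264.0], [259.8, 253.6], [259.6, 244.3], [259.5, 236.0]]
t 11.5 phi 53.948441434833875 roll 0.03918899689138193 yawerr -0.043359866771833754
tcp-P u,v,z 0.04896471750439505 0.005675891720277803 0.038227257294392365 P in tool [-0.0057  0.0597 -0.0171] pos [ 0.6524 -0.0874  0.0792] q [-0.5353  0.7127  1.4603  0.6426  1.6887  0.6563] F [ 0.237  -2.4766 -1.8042] open 0.017806948158429925
rot/row -0.5677458167738482 dy,dz/row [-0.0028  0.    ] move [0.0261 0.03  ]
t 11.5 phi 53.948441434833875 roll 0.03918899689138193 yawerr -0.043359866771833754
tcp-P u,v,z 0.04896471750439505 0.005675891720277803 0.038227257294392365 P in tool [-0.0057  0.0597 -0.0171] pos [ 0.6524 -0.0874  0.0792] q [-0.5353  0.7127  1.4603  0.6426  1.6887  0.6563] F [ 0.237  -2.4766 -1.8042] open 0.017806948158429925
rot/row -0.6410157655297812 dy,dz/row [-0.0028  0.0001] move [0.058  0.0515]
```

Bar steady against the lower finger, force about 2 N. Continuing to 35°, then towards the balance.

Call:
arm_command:
  deltas:
    - [-0.6,0,0,0,-0.0028,0,0.018]
    - [-0.6,0,0,0,-0.0028,0,0.018]
    - [-0.6,0,0,0,-0.0028,0,0.018]
    - [-0.6,0,0,0,-0.0028,0,0.018]
    - [-0.6,0,0,0,-0.0028,0,0.018]
    - [-0.6,0,0,0,-0.0028,0,0.018]
    - [-0.6,0,0,0,-0.0028,0,0.018]
    - [-0.6,0,0,0,-0.0028,0,0.018]
    - [-0.6,0,0,0,-0.0028,0,0.018]
    - [-0.6,0,0,0,-0.0028,0,0.018]
    - [-0.6,0,0,0,-0.0028,0,0.018]
    - [-0.6,0,0,0,-0.0028,0,0.018]
    - [-0.6,0,0,0,-0.0028,0,0.018]
    - [-0.6,0,0,0,-0.0028,0,0.018]

```text
clock: 12.9
position: [0.6467, -0.0623, 0.1088]
tool_rot: [-0.385, 0.917, 0.096, -0.041]
contact_force: [-0.1, 0.2, -1.5]
opening: 0.018
```

```bash
python3 bar.py; python3 arc.py 52 34 17 .003 -.032
```

```text
t 12.9 phi 45.578623435185754 roll -0.018862453079934303 yawerr -0.03875199105061717
tcp-P u,v,z 0.07466916430093984 0.0053884929442991215 0.06777895631000075 P in tool [-0.0053  0.1007 -0.0059] pos [ 0.6467 -0.0623  0.1088] q [-0.4837  0.5842  1.5365  0.582   1.5939  0.7162] F [-0.0508  0.1808 -1.5258] open 0.01797604598364769
F [-0.0508  0.1808 -1.5258] F [-1.0672  0.355  -0.6489] F [ 0.8179 -0.7565 -0.7712] red [ 236  186   53  169 4946]
242 252 278 | 262 253 278 | 282 245 278 | 302 237 278 | 322 247 280 | 342 253 288 | axis [[260.0, 264.1], [259.9, 253.6], [259.8, 244.3], [259.6, 236.0]]
t 13.05 phi 45.587318165459365 roll 0.01107487315256748 yawerr -0.02169666983210669
tcp-P u,v,z 0.07462026665534376 0.005551875678685601 0.06796998089806469 P in tool [-0.0055  0.1008 -0.0057] pos [ 0.6469 -0.0624  0.109 ] q [-0.4837  0.5843  1.5361  0.5822  1.5942  0.7159] F [-0.0934 -0.6589 -0.8437] open 0.01785776625070217
rot/row -0.6816069509093744 dy,dz/row [-0.0026  0.0003] move [0.0368 0.0237]
```

Call:
arm_command:
  deltas:
    - [-0.7,0,0,0,-0.0026,0.0003,0.018]
    - [-0.7,0,0,0,-0.0026,0.0003,0.018]
    - [-0.7,0,0,0,-0.0026,0.0003,0.018]
    - [-0.7,0,0,0,-0.0026,0.0003,0.018]
    - [-0.7,0,0,0,-0.0026,0.0003,0.018]
    - [-0.7,0,0,0,-0.0026,0.0003,0.018]
    - [-0.7,0,0,0,-0.0026,0.0003,0.018]
    - [-0.7,0,0,0,-0.0026,0.0003,0.018]
    - [-0.7,0,0,0,-0.0026,0.0003,0.018]
    - [-0.7,0,0,0,-0.0026,0.0003,0.018]
    - [-0.7,0,0,0,-0.0026,0.0003,0.018]
    - [-0.7,0,0,0,-0.0026,0.0003,0.018]
    - [-0.7,0,0,0,-0.0026,0.0003,0.018]
    - [-0.7,0,0,0,-0.0026,0.0003,0.018]
    - [-0.7,0,0,0,-0.0026,0.0003,0.018]
    - [-0.7,0,0,0,-0.0026,0.0003,0.018]
    - [-0.7,0,0,0,-0.0026,0.0003,0.018]

```text
clock: 14.75
position: [0.6393, -0.0262, 0.1333]
tool_rot: [-0.288, 0.952, 0.1, -0.03]
contact_force: [0.0, 0.1, 0.0]
opening: 0.0183
```

```bash
python3 bar.py; python3 arc.py 65 24 18 0 -.032; python3 look.py l4.png
```

```text
t 14.75 phi 33.64783490466573 roll 0.004654408408155927 yawerr -0.04997680949201842
tcp-P u,v,z 0.11156871317832884 0.005570376041248284 0.09233688132219156 P in tool [-0.0055  0.144   0.015 ] pos [ 0.6393 -0.0262  0.1333] q [-0.3939  0.4389  1.6242  0.4777  1.4536  0.8199] F [0.0095 0.1337 0.03  ] open 0.018339765776869323
F [0.0095 0.1337 0.03  ] F [ 1.7355 -0.0883  0.9169] F [-0.186  -0.0412  0.9331] red [ 247  187   42  168 4260]
243 252 278 | 263 253 278 | 283 252 278 | 303 251 277 | 323 252 280 | 343 254 276 | axis [[260.1, 263.8], [260.0, 253.4], [259.9, 244.2], [259.7, 235.8]]
t 14.9 phi 33.673684992904526 roll 0.03668409054897877 yawerr -0.02413108105373161
tcp-P u,v,z 0.11158944244224955 0.005717438314199408 0.09260035822280671 P in tool [-0.0057  0.1442  0.0152] pos [ 0.6394 -0.0262  0.1336] q [-0.3939  0.4389  1.6238  0.4781  1.4542  0.8193] F [0.6894 0.0748 0.6923] open 0.018068011756379676
rot/row -0.5374269440502515 dy,dz/row [-0.0016  0.0004] move [0.0284 0.0075]
t 14.9 phi 33.673684992904526 roll 0.03668409054897877 yawerr -0.02413108105373161
tcp-P u,v,z 0.11158944244224955 0.005717438314199408 0.09260035822280671 P in tool [-0.0057  0.1442  0.0152] pos [ 0.6394 -0.0262  0.1336] q [-0.3939  0.4389  1.6238  0.4781  1.4542  0.8193] F [0.6894 0.0748 0.6923] open 0.018068011756379676
```

View pics/l4.png

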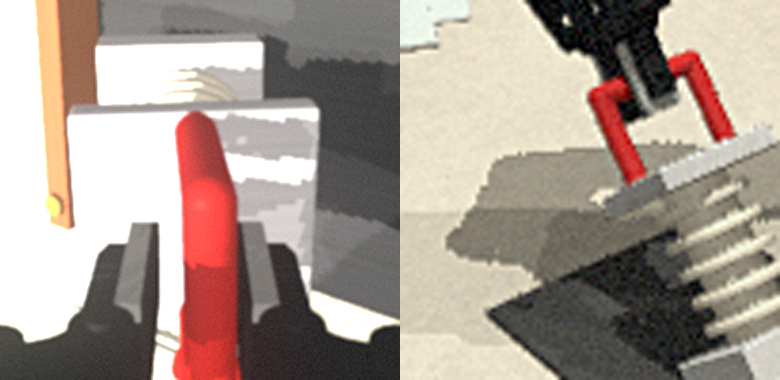

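The post is at about 50°, the bar is caged with the tips roughly 15 mm past it, and the force is near zero, so it is close to balance. Easing over.

Call:
arm_command:
  deltas:
    - [-0.5,0,0,0,-0.0016,0.0004,0.017]
    - [-0.5,0,0,0,-0.0016,0.0004,0.016]
    - [-0.5,0,0,0,-0.0016,0.0004,0.016]
    - [-0.5,0,0,0,-0.0016,0.0004,0.016]
    - [-0.5,0,0,0,-0.0016,0.0004,0.016]
    - [-0.5,0,0,0,-0.0016,0.0004,0.016]
    - [-0.5,0,0,0,-0.0016,0.0004,0.016]
    - [-0.5,0,0,0,-0.0016,0.0004,0.016]
    - [-0.5,0,0,0,-0.0016,0.0004,0.016]
    - [-0.5,0,0,0,-0.0016,0.0004,0.016]
    - [-0.5,0,0,0,-0.0016,0.0004,0.016]
    - [-0.5,0,0,0,-0.0016,0.0004,0.016]
    - [-0.5,0,0,0,-0.0016,0.0004,0.016]
    - [-0.5,0,0,0,-0.0016,0.0004,0.016]
    - [-0.5,0,0,0,-0.0016,0.0004,0.016]
    - [-0.5,0,0,0,-0.0016,0.0004,0.016]
    - [-0.5,0,0,0,-0.0016,0.0004,0.016]
    - [-0.5,0,0,0,-0.0016,0.0004,0.016]

```text
clock: 16.8
position: [0.6333, 0.0017, 0.1411]
tool_rot: [-0.212, 0.972, 0.102, -0.022]
contact_force: [-1.0, 0.0, 0.9]
opening: 0.0159
```

```bash
python3 bar.py; python3 arc.py 80 12 20 -.002 -.032
python3 - <<'E'
from h import *
t=cap('scene');print([(round(d['score'],2),w(t,d['point'])) for d in arm.recognise('handle_bar',t)[:2]])
E
```

```text
t 16.8 phi 24.665084821698347 roll -0.00644484987115731 yawerr -0.044696776904684564
tcp-P u,v,z 0.140101057411853 0.005511326796116144 0.10008930452749781 P in tool [-0.0054  0.1691  0.0325] pos [0.6333 0.0017 0.1411] q [-0.3123  0.3559  1.6799  0.3802  1.3471  0.9191] F [-1.0105  0.0342  0.9362] open 0.01593601622418544
F [-1.0105  0.0342  0.9362] F [-0.4431  0.1177 -0.0088] F [-0.0757  0.3349  0.2793] red [ 239  187   46  168 4088]
243 239 265 | 263 241 265 | 283 241 266 | 303 243 266 | 323 243 278 | 343 243 265 | axis [[259.7, 263.7], [259.6, 253.3], [259.5, 244.0], [259.4, 235.7]]
t 16.95 phi 24.69271834742126 roll 0.005584768807363474 yawerr -0.026902899278938866
tcp-P u,v,z 0.14015597878663152 0.005567402452640894 0.10017477788466336 P in tool [-0.0055  0.1692  0.0325] pos [0.6333 0.0018 0.1412] q [-0.3124  0.356   1.6798  0.3807  1.3474  0.9187] F [-0.3611  0.7487  0.919 ] open 0.01593775287296866
rot/row -0.634635917371063 dy,dz/row [-0.0017  0.0005] move [0.0354 0.0017]
[(0.95, array([0.62879554, 0.04007702, 0.09016082]))]
```

Call:
arm_command:
  deltas:
    - [-0.6,0,0,0,-0.0017,0.0005,0.016]
    - [-0.6,0,0,0,-0.0017,0.0005,0.016]
    - [-0.6,0,0,0,-0.0017,0.0005,0.016]
    - [-0.6,0,0,0,-0.0017,0.0005,0.016]
    - [-0.6,0,0,0,-0.0017,0.0005,0.016]
    - [-0.6,0,0,0,-0.0017,0.0005,0.016]
    - [-0.6,0,0,0,-0.0017,0.0005,0.016]
    - [-0.6,0,0,0,-0.0017,0.0005,0.016]
    - [-0.6,0,0,0,-0.0017,0.0005,0.016]
    - [-0.6,0,0,0,-0.0017,0.0005,0.016]
    - [-0.6,0,0,0,-0.0017,0.0005,0.016]
    - [-0.6,0,0,0,-0.0017,0.0005,0.016]
    - [-0.6,0,0,0,-0.0017,0.0005,0.016]
    - [-0.6,0,0,0,-0.0017,0.0005,0.016]
    - [-0.6,0,0,0,-0.0017,0.0005,0.016]
    - [-0.6,0,0,0,-0.0017,0.0005,0.016]
    - [-0.6,0,0,0,-0.0017,0.0005,0.016]
    - [-0.6,0,0,0,-0.0017,0.0005,0.016]
    - [-0.6,0,0,0,-0.0017,0.0005,0.016]
    - [-0.6,0,0,0,-0.0017,0.0005,0.016]

```text
clock: 19.05
position: [0.6259, 0.0363, 0.1427]
tool_rot: [-0.11, 0.989, 0.103, -0.012]
contact_force: [-1.0, 1.8, 0.7]
opening: 0.016
```

```bash
python3 bar.py; python3 arc.py 92 6 20 -.002 -.032
```

```text
t 19.05 phi 12.656956900345397 roll -0.007636616731803404 yawerr -0.04811793121138393
tcp-P u,v,z 0.17543958430048273 0.00552905583485534 0.10166112310732328 P in tool [-0.0054  0.1935  0.0607] pos [0.6259 0.0363 0.1427] q [-0.1904  0.2814  1.737   0.2168  1.2181  1.087 ] F [-1.0219  1.7594  0.6722] open 0.0159550480047581
F [-1.0219  1.7594  0.6722] F [-1.1545  0.8125 -0.0187] F [-0.5528  0.5264  0.9674] red [ 239  187   46  169 4310]
243 239 265 | 263 240 265 | 283 240 266 | 303 242 267 | 323 243 278 | 343 243 265 | axis [[259.7, 263.5], [259.6, 253.1], [259.5, 243.8], [259.4, 235.5]]
t 19.2 phi 12.698663304468617 roll -0.008681700938993104 yawerr -0.019369787352069456
tcp-P u,v,z 0.17559677815450686 0.00551404167593613 0.10164066291747317 P in tool [-0.0054  0.1936  0.0606] pos [0.6259 0.0364 0.1426] q [-0.1904  0.2815  1.737   0.2174  1.2185  1.0863] F [-0.4677  0.7592  0.5765] open 0.01584637903327544
rot/row -0.33493316522343086 dy,dz/row [-0.0015  0.0005] move [ 0.0315 -0.005 ]
```

Call:
arm_command:
  deltas:
    - [-0.3,0,0,0,-0.0015,0.0005,0.016]
    - [-0.3,0,0,0,-0.0015,0.0005,0.016]
    - [-0.3,0,0,0,-0.0015,0.0005,0.016]
    - [-0.3,0,0,0,-0.0015,0.0005,0.016]
    - [-0.3,0,0,0,-0.0015,0.0005,0.016]
    - [-0.3,0,0,0,-0.0015,0.0005,0.016]
    - [-0.3,0,0,0,-0.0015,0.0005,0.016]
    - [-0.3,0,0,0,-0.0015,0.0005,0.016]
    - [-0.3,0,0,0,-0.0015,0.0005,0.016]
    - [-0.3,0,0,0,-0.0015,0.0005,0.016]
    - [-0.3,0,0,0,-0.0015,0.0005,0.016]
    - [-0.3,0,0,0,-0.0015,0.0005,0.016]
    - [-0.3,0,0,0,-0.0015,0.0005,0.016]
    - [-0.3,0,0,0,-0.0015,0.0005,0.016]
    - [-0.3,0,0,0,-0.0015,0.0005,0.016]
    - [-0.3,0,0,0,-0.0015,0.0005,0.016]

```text
clock: 20.8
position: [0.6208, 0.0607, 0.1391]
tool_rot: [-0.068, 0.992, 0.104, -0.007]
contact_force: [-0.4, 1.1, -0.1]
opening: 0.0161
```

```bash
python3 bar.py
```

```text
t 20.8 phi 7.877506329650046 roll 0.0003464406048951634 yawerr -0.05132749751324012
tcp-P u,v,z 0.20044268092744474 0.0056121567315268696 0.09807765552958916 P in tool [-0.0054  0.212   0.0697] pos [0.6208 0.0607 0.1391] q [-0.1207  0.2615  1.7609  0.1415  1.1676  1.1828] F [-0.4487  1.1475 -0.1447] open 0.016051897032831743
F [-0.4487  1.1475 -0.1447] F [-1.7557  1.1669 -0.8383] F [-0.4853 -0.1819 -1.0201] red [ 239  189   37  169 4289]
245 239 265 | 265 240 265 | 285 240 273 | 305 243 271 | 325 243 269 | 345 244 266 | axis [[259.3, 263.4], [259.2, 253.0], [259.1, 243.8], [259.0, 235.5]]
```

Call:
arm_command:
  deltas:
    - [-0.3,0,0,0,-0.001,0.0002,0.016]
    - [-0.3,0,0,0,-0.001,0.0002,0.016]
    - [-0.3,0,0,0,-0.001,0.0002,0.016]
    - [-0.3,0,0,0,-0.001,0.0002,0.016]
    - [-0.3,0,0,0,-0.001,0.0002,0.016]

```text
clock: 21.45
position: [0.6201, 0.0653, 0.1391]
tool_rot: [-0.055, 0.993, 0.104, -0.005]
contact_force: [0.5, -1.4, -0.4]
opening: 0.0162
```

```bash
python3 bar.py
```

```text
t 21.45 phi 6.320949215752235 roll 0.04457188596183262 yawerr -0.04734988543643529
tcp-P u,v,z 0.2050400983148106 0.005865953082304534 0.0981038441890125 P in tool [-0.0058  0.2146  0.0749] pos [0.6201 0.0653 0.1391] q [-0.1028  0.2568  1.7649  0.115   1.1556  1.211 ] F [ 0.5028 -1.4096 -0.3636] open 0.01618368702775485
F [ 0.5028 -1.4096 -0.3636] F [-0.0064 -0.8548  0.2352] F [ 1.1153 -1.9738  0.9702] red [ 249  189   36  170 4168]
245 249 276 | 265 250 276 | 285 251 276 | 305 251 276 | 325 252 278 | 345 252 274 | axis [[259.0, 263.3], [258.9, 253.0], [258.8, 243.7], [258.8, 235.4]]
```

The bar has shifted onto the rear finger, so the foot is down. I centre, open a little and withdraw along the fingers.

Call:
arm_command:
  deltas:
    - [0,0,0,0,0.0018,0,0.016]
    - [0,0,0,0,0,0,0.02]
    - [0,0,0,0,0,0,0.03]
    - [0,0,0,0,0,0,0.03]
    - [0,0,0,0,0,-0.005,0.03]
    - [0,0,0,0,0,-0.01,0.03]
    - [0,0,0,0,0,-0.015,0.03]
    - [0,0,0,0,0,-0.025,0.03]
    - [0,0,0,0,0,-0.025,0.03]
    - [0,0,0,0,0,-0.02,0.03]

```text
clock: 22.6
position: [0.6233, 0.0526, 0.2417]
tool_rot: [-0.055, 0.993, 0.104, -0.004]
contact_force: [-0.7, 0.4, -0.1]
opening: 0.0301
```

```bash
python3 look.py l5.png
python3 - <<'E'
from h import *
p=cap('top');c=cap('scene')
a=cv2.resize(p['frame'][120:250,200:370],None,fx=3,fy=3,interpolation=cv2.INTER_CUBIC);b=cv2.resize(c['frame'][60:275,130:330],(363,390))
cv2.imwrite('pics/up.png',cv2.resize(cv2.convertScaleAbs(np.hstack([a,b])[...,::-1],alpha=1.6),(800,357)))
E
```

```text
t 22.6 phi 6.328927030256948 roll 0.2065695251082716 yawerr -0.05642441710553619
tcp-P u,v,z 0.19193893577149207 0.006373449955169074 0.20070994761377756 P in tool [-0.0069  0.2129  0.1783] pos [0.6233 0.0526 0.2417] q [-0.123   0.1696  1.673   0.1087  1.333   1.2117] F [-0.6649  0.4038 -0.0554] open 0.030124755714541613
```

View pics/up.png

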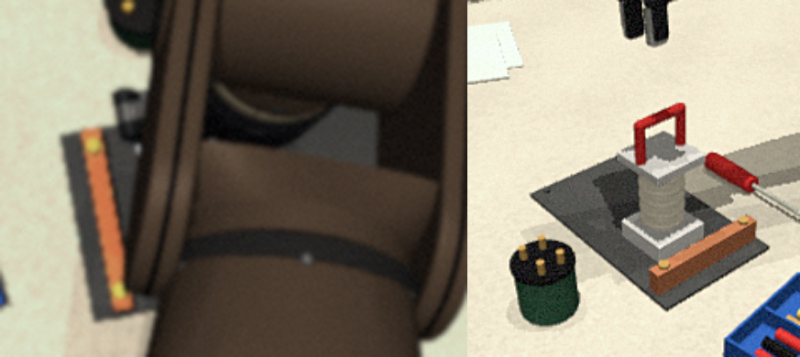

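The post stands upright about 20 mm from the bar (scene half: foot at (662,235), bar at (705,250)). I retreat and orient the tool for a low push.

Call:
arm_command:
  deltas:
    - [0,0,0,0,0.02,-0.02,0.03]
    - [0,0,0,0,0.033,-0.01,0.03]
    - [0,0,0,0,0.033,-0.01,0.03]
    - [0,0,0,0,0.033,-0.005,0.03]
    - [0,0,0,0,0.033,0,0.03]
    - [6.3,0,0,0,0,0,0.03]
    - [6.3,0,0,0,0,0,0.03]
    - [6.3,0,0,0,0,0,0.03]
    - [6.3,0,0,0,0,0,0.03]
    - [6.3,0,0,0,0,0,0.03]
    - [6.3,0,0,0,0,0,0.03]
    - [6.3,0,0,0,0,0,0.03]
    - [0,0,0,0,0,0,0.03]

```text
clock: 24.1
position: [0.6534, -0.1009, 0.2602]
tool_rot: [-0.427, 0.899, 0.091, -0.048]
contact_force: [-0.2, -0.2, -0.8]
opening: 0.0301
```

Call:
arm_command:
  deltas:
    - [0,0,-7.5,0,0,0,0.03]
    - [0,0,-7.5,0,0,0,0.03]
    - [0,0,-7.5,0,0,0,0.03]
    - [0,0,-7.5,0,0,0,0.03]
    - [0,0,-7.5,0,0,0,0.03]
    - [0,0,-7.5,0,0,0,0.03]
    - [0,0,-7.5,0,0,0,0.03]
    - [0,0,-7.5,0,0,0,0.03]
    - [0,0,-7.5,0,0,0,0.03]
    - [0,0,-7.5,0,0,0,0.03]
    - [0,0,-7.5,0,0,0,0.03]
    - [0,0,-7.5,0,0,0,0.03]
    - [0,0,0,0,0,0,0.03]

```text
clock: 25.4
position: [0.6546, -0.0989, 0.2656]
tool_rot: [-0.331, 0.57, 0.703, 0.268]
contact_force: [0.6, 0.2, 0.4]
opening: 0.0298
```

```bash
python3 rel.py
python3 - <<'E'
from rel import *
s=arm.get_state();q=s['tool_rot'];M=R.from_quat([q[1],q[2],q[3],q[0]]).as_matrix();print(M)
for n in ('scene','wrist','top'):
    t=cap(n,n+'9.png')
    for k in ('post','post_middle','handle_bar'):
        print(n,k,[(round(d['score'],2),w(t,d['point']),((w(t,d['point'])-P)@u).round(4)) for d in arm.recognise(k,t)[:1]])
# measure standing post in top view: red handle, head plate
t=cap('top');h=cv2.cvtColor(t['frame'],cv2.COLOR_RGB2HSV);red=((h[...,0]<6)|(h[...,0]>172))&(h[...,1]>150)&(h[...,2]>40)
n,l,st,c=cv2.connectedComponentsWithStats(red.astype(np.uint8))
for i in range(1,n):
    if st[i,4]>25:
        r=cv2.minAreaRect(np.argwhere(l==i)[:,::-1].astype(np.float32));X=onplane(t,r[0],.175);print(st[i],r,X,(X-P)@u,(X-P)@v)
E
```

```text
t 25.4 phi 50.41088663996406 roll 50.41086940915635 yawerr 89.95681539621896
tcp-P u,v,z 0.037237929182050544 0.005473228661195835 0.2245945866388184 P in tool [-0.1968 -0.0053  0.1144] pos [ 0.6546 -0.0989  0.2656] q [-0.5369  0.5003  1.383   0.6351  1.8778 -0.7479] F [0.5869 0.2485 0.4258] open 0.029816909737374574
[[-0.132   0.9782 -0.1606]
 [ 0.6235  0.2079  0.7537]
 [ 0.7706 -0.0006 -0.6373]]
scene post [(0.69, array([0.6239, 0.073 , 0.0909]), np.float64(0.2118))]
scene post_middle [(0.63, array([0.6214, 0.0686, 0.0886]), np.float64(0.208))]
scene handle_bar [(0.9, array([0.6235, 0.0704, 0.087 ]), np.float64(0.2094))]
wrist post [(0.55, array([0.616 , 0.0448, 0.1219]), np.float64(0.1859))]
wrist post_middle [(0.78, array([0.6178, 0.0478, 0.1267]), np.float64(0.1884))]
wrist handle_bar [(0.59, array([0.6164, 0.0447, 0.1268]), np.float64(0.1856))]
top post [(0.94, array([0.6025, 0.059 , 0.1294]), np.float64(0.2026))]
top post_middle [(0.93, array([0.6064, 0.0627, 0.1244]), np.float64(0.2054))]
top handle_bar [(0.59, array([0.608 , 0.0558, 0.1263]), np.float64(0.1983))]
[264 164  12  37 184] ((270.0477294921875, 181.87359619140625), (37.10182189941406, 5.546535015106201), 77.00537872314453) [0.6119 0.0579 0.175 ] 0.19956201243908536 -0.0036646321230810425
[161 187  15   8  59] ((167.95001220703125, 190.34999084472656), (3.7947328090667725, 14.862703323364258), 71.56504821777344) [0.5944 0.2487 0.175 ] 0.38980940659718016 0.018896238497681704
[166 202  15   8  55] ((172.8356170654297, 205.0616455078125), (3.5112345218658447, 14.864226341247559), 69.44395446777344) [0.5669 0.2387 0.175 ] 0.3857218131665252 -0.010099503709617586
[281 247  37  16 367] ((299.3056640625, 254.6302032470703), (10.320158004760742, 36.85770797729492), 79.3803482055664) [0.4771 0.0037 0.175 ] 0.17453646390756142 -0.1468113168994021
```

Call:
arm_command:
  deltas:
    - [-0.7,0,0.6,0,0,0,0.03]
    - [0,0,0,-0.0145,-0.0011,0.0308,0.03]
    - [0,0,0,-0.0145,-0.0011,0.0308,0.03]
    - [0,0,0,-0.0145,-0.0011,0.0308,0.03]
    - [0,0,0,-0.0145,-0.0011,0.0308,0.03]
    - [0,0,0,-0.0145,-0.0011,0.0308,0.03]
    - [0,0,0,-0.0145,-0.0011,0.0308,0.03]
    - [0,0,0,-0.0145,-0.0011,0.0308,0.03]
    - [0,0,0,-0.0145,-0.0011,0.0308,0.03]
    - [0,0,0,0,0,0,0.03]
    - [0,0,0,0,0,0,0.03]

```text
clock: 27.15
position: [0.6238, 0.0128, 0.0198]
tool_rot: [-0.33, 0.575, 0.698, 0.271]
contact_force: [0.0, -0.5, 0.4]
opening: 0.0297
```

```bash
python3 rel.py
python3 - <<'E'
from rel import *
s,M=show();T=s['position']
p=cap('wrist');c=cap('scene')
a=p['frame'].copy();foot=lambda z:[P+.200*u-.0037*v+(-.035)*u+k*.035*v+np.array([0,0,z-.041]) for k in (-1,1)]
q=np.array([*foot(.006),*foot(.030)[::-1]]);cv2.polylines(a,[proj(p,q).astype(int)],True,(0,255,0),1)
b=cv2.resize(c['frame'][90:290,110:310],(384,384))
cv2.imwrite('pics/push.png',cv2.resize(np.hstack([a,b])[...,::-1],(800,343)))
E
```

```text
t 27.15 phi 50.550345104838904 roll 50.55398430403193 yawerr 88.9458068649058
tcp-P u,v,z 0.15291336476066406 -0.001460079505472627 -0.02123085954648097 P in tool [-0.0807  0.0041 -0.1315] pos [0.6238 0.0128 0.0198] q [-0.4217  0.6643  1.6485  0.6867  1.4697 -0.9194] F [ 0.0431 -0.5323  0.3825] open 0.02967837604667289
t 27.15 phi 50.550345104838904 roll 50.55398430403193 yawerr 88.9458068649058
tcp-P u,v,z 0.15291336476066406 -0.001460079505472627 -0.02123085954648097 P in tool [-0.0807  0.0041 -0.1315] pos [0.6238 0.0128 0.0198] q [-0.4217  0.6643  1.6485  0.6867  1.4697 -0.9194] F [ 0.0431 -0.5323  0.3825] open 0.02967837604667289
```

View pics/push.png

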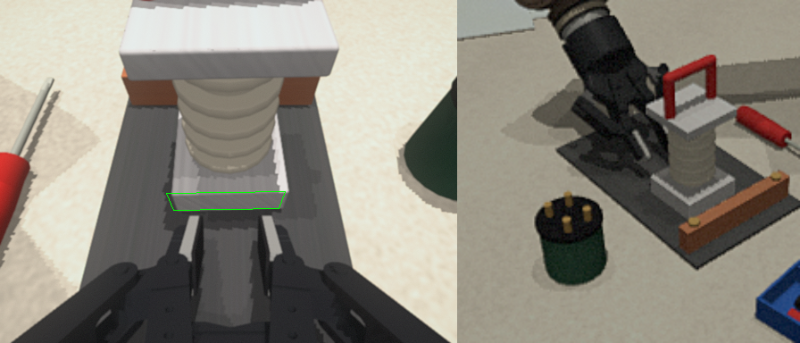

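The fingers sit behind the foot with tips at (193,218) and (265,218). The foot face spans columns 172–285 and matches the prediction. I lower gently, watching the force.

Call:
arm_command:
  deltas:
    - [0,0,0,-0.0015,0,0.0013,0.03]
    - [0,0,0,-0.0015,0,0.0013,0.03]
    - [0,0,0,-0.0015,0,0.0013,0.03]
    - [0,0,0,-0.0015,0,0.0013,0.03]
    - [0,0,0,-0.0015,0,0.0013,0.03]
    - [0,0,0,0,0,0,0.03]

```text
clock: 27.85
position: [0.6234, 0.0131, 0.0092]
tool_rot: [-0.33, 0.575, 0.698, 0.271]
contact_force: [0.5, 0.7, -0.2]
opening: 0.0302
```

Call:
arm_command:
  deltas:
    - [0,0,0,0.0013,0,0.0015,0.03]
    - [0,0,0,0.0013,0,0.0015,0.03]
    - [0,0,0,0.0013,0,0.0015,0.03]
    - [0,0,0,0.0013,0,0.0015,0.03]
    - [0,0,0,0.0013,0,0.0015,0.03]
    - [0,0,0,0.0013,0,0.0015,0.03]
    - [0,0,0,0.0013,0,0.0015,0.03]
    - [0,0,0,0.0013,0,0.0015,0.03]
    - [0,0,0,0.0013,0,0.0015,0.03]
    - [0,0,0,0.0013,0,0.0015,0.03]
    - [0,0,0,0.0013,0,0.0015,0.03]
    - [0,0,0,0.0013,0,0.0015,0.03]

```text
clock: 29.05
position: [0.6195, 0.0359, 0.0101]
tool_rot: [-0.329, 0.576, 0.698, 0.271]
contact_force: [-0.3, -3.8, -1.1]
opening: 0.0297
```

```bash
cat > post.py <<'E'
from rel import *
s,M=show()
S=np.array([.6159,.0129]);b=np.radians(101.1);xs=np.array([np.cos(b),np.sin(b)]);ys=np.array([-xs[1],xs[0]])
for k in range(2):
    t=cap('top');h=cv2.cvtColor(t['frame'],cv2.COLOR_RGB2HSV);red=((h[...,0]<6)|(h[...,0]>172))&(h[...,1]>150)&(h[...,2]>40)
    n,l,st,c=cv2.connectedComponentsWithStats(red[140:240,220:340].astype(np.uint8))
    for i in range(1,n):
        if st[i,4]>60 and c[i][1]+140<235:
            r=cv2.minAreaRect((np.argwhere(l==i)[:,::-1]+[220,140]).astype(np.float32));X=onplane(t,r[0],.174)[:2]-S
            e=np.array(r[0]);print('handle rect',r,'face frame x,y',X@xs-.105,X@ys,'F',arm.get_state()['contact_force'])
E
python3 post.py
```

```text
t 29.05 phi 50.425334819789484 roll 50.42994442187854 yawerr 88.98714293415098
tcp-P u,v,z 0.1764428619707476 -0.0008077833900466999 -0.030928951721831903 P in tool [-0.0885  0.004  -0.1557] pos [0.6195 0.0359 0.0101] q [-0.3926  0.6622  1.675   0.7064  1.4348 -0.9192] F [-0.2669 -3.8266 -1.1263] open 0.029712849725471956
handle rect ((266.6684875488281, 181.87062072753906), (36.86425018310547, 5.478964328765869), 79.04593658447266) face frame x,y -0.053849380303066616 -0.006091328878695568 F [ 1.1119 -3.5016 -1.6173]
handle rect ((266.4635925292969, 181.91082763671875), (36.86301040649414, 5.476574420928955), 79.11447143554688) face frame x,y -0.05345594264800288 -0.006087538533763778 F [ 1.5181 -2.7987 -0.8625]
```

Call:
arm_command:
  deltas:
    - [0,0,0,0.0013,0,0.0015,0.03]
    - [0,0,0,0.0013,0,0.0015,0.03]
    - [0,0,0,0.0013,0,0.0015,0.03]
    - [0,0,0,0.0013,0,0.0015,0.03]
    - [0,0,0,0.0013,0,0.0015,0.03]
    - [0,0,0,0.0013,0,0.0015,0.03]
    - [0,0,0,0.0013,0,0.0015,0.03]
    - [0,0,0,0,0,0,0.03]

```text
clock: 29.95
position: [0.6162, 0.0505, 0.0106]
tool_rot: [-0.33, 0.575, 0.698, 0.271]
contact_force: [0.0, -2.1, -0.8]
opening: 0.03
```

```bash
python3 post.py
```

```text
t 29.95 phi 50.551355170575626 roll 50.55484330711992 yawerr 89.00159784862956
tcp-P u,v,z 0.19142052816316818 -0.0009898638123311458 -0.030417131409080284 P in tool [-0.0981  0.0041 -0.1671] pos [0.6162 0.0505 0.0106] q [-0.3743  0.6524  1.6912  0.7183  1.4241 -0.9135] F [ 0.0314 -2.0535 -0.8113] open 0.03001604638661977
handle rect ((259.37701416015625, 183.4200439453125), (37.43968963623047, 6.07690954208374), 78.02386474609375) face frame x,y -0.03981569856023941 -0.005735137114456461 F [ 0.4259 -1.4413 -1.8777]
handle rect ((259.4771728515625, 183.3956298828125), (37.42748260498047, 6.07509708404541), 77.6609115600586) face frame x,y -0.04000944153504078 -0.005745870003778999 F [-0.0188 -0.9785 -0.4069]
```

About 5 mm left. Now in 1 mm steps, watching for the force to rise.

Call:
arm_command:
  deltas:
    - [0,0,0,0.0006,0,0.0008,0.03]
    - [0,0,0,0.0006,0,0.0008,0.03]
    - [0,0,0,0.0006,0,0.0008,0.03]
    - [0,0,0,0,0,0,0.03]

```text
clock: 30.45
position: [0.6164, 0.0526, 0.0108]
tool_rot: [-0.329, 0.575, 0.698, 0.271]
contact_force: [1.1, -4.8, 0.7]
opening: 0.0299
```

Call:
arm_command:
  deltas:
    - [0,0,0,0.0006,0,0.0008,0.03]
    - [0,0,0,0.0006,0,0.0008,0.03]

```text
clock: 30.65
position: [0.6162, 0.0545, 0.0108]
tool_rot: [-0.329, 0.575, 0.698, 0.271]
contact_force: [0.7, -4.5, 2.3]
opening: 0.0298
```

```bash
python3 post.py
```

```text
t 30.65 phi 50.47274992841589 roll 50.477376755967796 yawerr 89.0420862047331
tcp-P u,v,z 0.19527157212334323 -0.0002551068049166868 -0.03020016079582348 P in tool [-0.101   0.0037 -0.1698] pos [0.6162 0.0545 0.0108] q [-0.3689  0.6493  1.6952  0.7223  1.4187 -0.9118] F [ 0.6654 -4.5197  2.2574] open 0.02976539677253798
handle rect ((257.4771728515625, 183.3956298828125), (37.42748260498047, 6.07509708404541), 77.6609115600586) face frame x,y -0.03631338974779888 -0.006441503368220415 F [ 0.047  -4.8531  1.4425]
handle rect ((256.8204040527344, 183.85853576660156), (36.835819244384766, 6.082667350769043), 80.21759033203125) face frame x,y -0.0349367497257386 -0.005805908145984664 F [ 1.0898 -4.3878  0.9733]
```

Call:
arm_command:
  deltas:
    - [0,0,0,0.0006,0,0.0008,0.03]
    - [0,0,0,0,0,0,0.03]

```text
clock: 30.95
position: [0.6162, 0.0549, 0.0108]
tool_rot: [-0.328, 0.575, 0.698, 0.271]
contact_force: [1.5, -7.0, 2.2]
opening: 0.03
```

Call:
arm_command:
  deltas:
    - [0,0,0,0.0006,0,0.0008,0.03]
    - [0,0,0,0,0,0,0.03]

```text
clock: 31.15
position: [0.6162, 0.0549, 0.0108]
tool_rot: [-0.328, 0.576, 0.699, 0.271]
contact_force: [-0.8, -10.4, 3.1]
opening: 0.03
```

```bash
python3 post.py
```

```text
t 31.15 phi 50.30366409335898 roll 50.30847376190876 yawerr 89.09361417095809
tcp-P u,v,z 0.1957447230857288 -8.616038670559455e-05 -0.030201268250812978 P in tool [-0.1018  0.0036 -0.1699] pos [0.6162 0.0549 0.0108] q [-0.3676  0.6478  1.6963  0.7215  1.4159 -0.9111] F [ -0.8445 -10.4193   3.1013] open 0.029974895609197767
handle rect ((257.0149230957031, 183.4967498779297), (37.42748260498047, 5.556119441986084), 77.6609115600586) face frame x,y -0.03542358073961384 -0.006413508537785161 F [ 0.1157 -9.1872  2.2813]
handle rect ((257.0434875488281, 183.49078369140625), (37.43968963623047, 5.3951096534729), 78.02386474609375) face frame x,y -0.035478464043889324 -0.006414711125871437 F [ 1.548  -9.2122  2.2673]
```

Position is stalled while the force rises to 10 N, so the foot is flush against the bar. One more small press to seat it, then retreat straight back.

Call:
arm_command:
  deltas:
    - [0,0,0,0.0006,0,0.0008,0.03]
    - [0,0,0,0,0,0,0.03]
    - [0,0,0,0,0,0,0.03]
    - [0,0,0,-0.0013,0,-0.0015,0.03]
    - [0,0,0,-0.0013,0,-0.0015,0.03]
    - [0,0,0,-0.0026,0,-0.003,0.03]
    - [0,0,0,-0.006,0,-0.008,0.03]
    - [0,0,0,-0.012,0,-0.016,0.03]
    - [0,0,0,-0.012,0,-0.016,0.03]
    - [0,0,0,0,0,-0.03,0.03]
    - [0,0,0,0,0,-0.04,0.03]
    - [0,0,0,0,0,-0.04,0.03]
    - [0,0,0,0,0,-0.04,0.03]
    - [0,0,0,0,0,-0.04,0.03]
    - [0,0,0,0,0,0,0.03]

```text
clock: 32.75
position: [0.6569, -0.15, 0.1382]
tool_rot: [-0.324, 0.577, 0.699, 0.273]
contact_force: [1.0, 0.2, 0.9]
opening: 0.0302
```

```bash
cat >> post.py <<'E'
# fine edge measurement: head plate & copper in top view
g=cv2.cvtColor(t['frame'],cv2.COLOR_RGB2HSV);roi=np.zeros(g.shape[:2],bool);roi[150:225,228:300]=1
wh=((g[...,1]<60)&(g[...,2]>110)&roi).astype(np.uint8)
n,l,st,c=cv2.connectedComponentsWithStats(wh)
for i in range(1,n):
    if st[i,4]>200: print('white',st[i],cv2.minAreaRect(np.argwhere(l==i)[:,::-1].astype(np.float32)))
cop=((g[...,1]>110)&(g[...,0]>=6)&(g[...,0]<20)&roi).astype(np.uint8);print('cop',cv2.minAreaRect(np.argwhere(cop)[:,::-1].astype(np.float32)))
q=[np.r_[S+xs*(.105-.035+a)+ys*(-.006+b2),.126] for a,b2 in ((-.035,-.035),(-.035,.035),(.035,.035),(.035,-.035))]
print('pred head corners',proj(t,q).round(1).tolist())
c=cap('scene');print('face pt scene',w(c,arm.recognise('post',c)[0]['point']))
for k in ('standard','screwdriver','adaptor_tray'): print(k,[w(c,d['point']) for d in arm.recognise(k,c)[:1]])
E
python3 post.py
```

```text
t 32.75 phi 50.05005317481154 roll 50.05838135470774 yawerr 89.23289116186814
tcp-P u,v,z -0.013172755781539128 -0.002882821577429557 0.09722974066191545 P in tool [-0.0661  0.0019  0.0726] pos [ 0.6569 -0.15    0.1382] q [-0.5963  0.6593  1.3927  0.5892  1.7513 -0.8829] F [1.0063 0.1714 0.9452] open 0.030213478632288935
handle rect ((256.69232177734375, 183.4615478515625), (37.26205825805664, 5.491251468658447), 78.69007110595703) face frame x,y -0.034839881028950456 -0.006591412219280487 F [-0.433   1.0763 -0.452 ]
handle rect ((257.2455749511719, 183.33689880371094), (37.21378707885742, 6.07509708404541), 77.6609115600586) face frame x,y -0.03590612200926066 -0.0066316893206678695 F [-0.706   0.8432 -0.7518]
white [259 168  17  34 341] ((267.3077087402344, 184.53846740722656), (32.55527877807617, 10.982503890991211), 78.69007110595703)
white [238 172  18  34 419] ((246.84152221679688, 188.3441619873047), (32.666812896728516, 12.891919136047363), 79.50852966308594)
cop ((237.8170623779297, 195.7314453125), (59.011566162109375, 8.661856651306152), 78.92979431152344)
pred head corners [[270.7, 167.1], [277.3, 201.1], [242.7, 207.6], [236.4, 173.4]]
face pt scene [0.6234 0.0975 0.1182]
standard [array([0.7782, 0.115 , 0.0605])]
screwdriver []
adaptor_tray [array([0.5801, 0.2722, 0.0155])]
```

```bash
python3 -c "
from workcell import arm
print(arm.hand_in())"
```

```text
the job is handed in; nothing more can be done
None
```

I tipped the post up onto its foot, slid it flush against the earthing bar, let go and handed the job in at about 33 s. No verdict is given, so the results below are from my own measurements.

- **Tipping:** I hooked a finger under the red bar with the two fingers held loosely around it (16–24 mm opening on the 12 mm bar). The highest tool force I read was about 4 N. Past the balance, the front finger eased the post down onto its foot.
- **Sliding:** I pushed low on the foot with two fingertips until it stopped moving, with the force rising to about 10 N, then drew straight back.

**Last checks after letting go:**
- **Position:** in the earth_face frame the post is at x about -35 to -36 mm (limit -38 mm) and y about -6.5 mm (limit ±35 mm). These come from the top camera, which is good to about 2 mm; the stall against the bar is the better evidence that it is flush.
- **Squareness:** the head plate edges lie within about 0.6° of the copper bar. The handle differs by up to 1.7°, with scatter of about a degree between pictures. The limit is 2.9°.
- **Upright:** I saw the post standing after tipping. I could not view another picture at the end, so there is no direct measure of final tilt.
- **Bystanders:** the standard and the tray are where they were, within measurement error. The screwdriver was not detected in the last picture, though the arm never went near it.

**Disagreement:** the fingertips turned out to be about 17 mm behind the TCP, not 14 mm ahead as the text says. My first hooking attempt therefore missed the bar without touching it, and I went in further.

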